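# Close the keepsake jars with the piled stoppers

### The job

The stoppers of the four open glass jars are piled one on another: take the pile apart from the top and close each jar with the stopper of its own size, cork down in the mouth and the wooden disc level and fully home on the rim. Do not topple the pile or drop a stopper on its side, leave the jars standing where they are, and leave the mixing cup and the resin pyramid alone.

Things in the scene. Friction and masses are not known exactly. Their poses are not given: they have to be found in the camera images.
- stopper_s: The smallest jar stopper, a loose T-shaped stopper: flat pale wooden disc 33 mm across and 14 mm thick on top of a tapered brown cork plug 13 mm deep (11 mm across at its foot, 21 mm just under the disc); 27 mm tall in all. At the start it is in the pile, at the very top. Origin: centre of the foot of the cork; z up along its axis, so the disc lies 13 to 27 mm above the origin.
- stopper_m: The second smallest jar stopper, a loose T-shaped stopper: flat pale wooden disc 45 mm across and 14 mm thick on top of a tapered brown cork plug 13 mm deep (20 mm across at its foot, 33 mm just under the disc); 27 mm tall in all. At the start it is in the pile, second from the top. Origin: centre of the foot of the cork; z up along its axis, so the disc lies 13 to 27 mm above the origin.
- stopper_l: The second largest jar stopper, a loose T-shaped stopper: flat pale wooden disc 57 mm across and 14 mm thick on top of a tapered brown cork plug 13 mm deep (32 mm across at its foot, 45 mm just under the disc); 27 mm tall in all. At the start it is in the pile, third from the top. Origin: centre of the foot of the cork; z up along its axis, so the disc lies 13 to 27 mm above the origin.
- stopper_xl: The largest jar stopper, a loose T-shaped stopper: flat pale wooden disc 68 mm across and 14 mm thick on top of a tapered brown cork plug 13 mm deep (43 mm across at its foot, 56 mm just under the disc); 27 mm tall in all. At the start it is in the pile, at the bottom, cork on the table. Origin: centre of the foot of the cork; z up along its axis, so the disc lies 13 to 27 mm above the origin.
- jar_s: The smallest jar: loose, open, straight-sided frosted glass jar 30 mm across outside, 24 mm across inside the mouth (3 mm wall), 42 mm tall, a few keepsakes lying on its bottom. It belongs to stopper_s, whose disc closes it just past its outside edge. Origin: centre of its underside; z up. With its stopper home, the disc rests on the rim and the stopper's origin is 29 mm above the jar's origin.
- jar_m: The second smallest jar: loose, open, straight-sided frosted glass jar 42 mm across outside, 36 mm across inside the mouth (3 mm wall), 47 mm tall, a few keepsakes lying on its bottom. It belongs to stopper_m, whose disc closes it just past its outside edge. Origin: centre of its underside; z up. With its stopper home, the disc rests on the rim and the stopper's origin is 34 mm above the jar's origin.
- jar_l: The second largest jar: loose, open, straight-sided frosted glass jar 54 mm across outside, 48 mm across inside the mouth (3 mm wall), 52 mm tall, a few keepsakes lying on its bottom. It belongs to stopper_l, whose disc closes it just past its outside edge. Origin: centre of its underside; z up. With its stopper home, the disc rests on the rim and the stopper's origin is 39 mm above the jar's origin.
- jar_xl: The largest jar: loose, open, straight-sided frosted glass jar 65 mm across outside, 59 mm across inside the mouth (3 mm wall), 57 mm tall, a few keepsakes lying on its bottom. It belongs to stopper_xl, whose disc closes it just past its outside edge. Origin: centre of its underside; z up. With its stopper home, the disc rests on the rim and the stopper's origin is 44 mm above the jar's origin.
- mixing_cup: Bystander: open white mixing cup 68 mm across, 62 mm tall, loose, standing among the jars. Origin: centre of its underside.
- pyramid: Bystander: finished amber resin pyramid, base 44 mm square, 42 mm tall, loose, standing among the jars. Origin: centre of its underside.
Mind the look-alikes: they are no part of the job. What is shaped like the stopper_l but blue or red is not meant.

How it is judged (in metres and radians):
At the end, for the whole second after the job is handed in: Each jar holds its own stopper: centred within 6 mm, within 4 mm of fully home, level within 0.12 rad, at rest, let go. Jars upright within 0.08 rad and within 4 cm of their start; mixing cup and pyramid upright (0.1 rad) and within 3 cm of theirs (horizontal distance between stopper_s and jar_s below 0.006 m and z of stopper_s in the frame of jar_s between 0.025 and 0.033 m and angle between each of stopper_s, stopper_m, stopper_l, stopper_xl's own z axis and vertical below 0.12 rad and angle between each of jar_s, jar_m, jar_l, jar_xl's own z axis and vertical below 0.08 rad and distance of each of jar_s, jar_m, jar_l, jar_xl from where it was at the start of the episode below 0.04 m and linear speed of each of stopper_s, jar_s, stopper_m, jar_m, stopper_l, jar_l, stopper_xl, jar_xl below 0.02 m/s and horizontal distance between stopper_m and jar_m below 0.006 m and z of stopper_m in the frame of jar_m between 0.03 and 0.038 m and horizontal distance between stopper_l and jar_l below 0.006 m and z of stopper_l in the frame of jar_l between 0.035 and 0.043 m and horizontal distance between stopper_xl and jar_xl below 0.006 m and z of stopper_xl in the frame of jar_xl between 0.04 and 0.048 m and angle between each of mixing_cup, pyramid's own z axis and vertical below 0.1 rad and distance of each of mixing_cup, pyramid from where it was at the start of the episode below 0.03 m); the robot touches nothing.
It fails at once if a stopper is toppled onto its side (the pile is knocked over or a stopper is dropped) (angle between any of stopper_s, stopper_m, stopper_l, stopper_xl's own z axis and vertical above 1 rad).
It fails at once if a glass jar is knocked over (angle between any of jar_s, jar_m, jar_l, jar_xl's own z axis and vertical above 0.6 rad).
It fails at once if the mixing cup or the resin pyramid is shifted more than 3 cm or knocked over (distance of any of mixing_cup, pyramid from where it was at the start of the episode above 0.03 m or angle between any of mixing_cup, pyramid's own z axis and vertical above 0.5 rad).
It also fails if it takes over 112 s, if anything falls off the work surface, if the arm or the gripper's body presses on something with over 40 N, if the wrist force passes 120 N, or if a joint passes its speed limit or range.

### The arm

A 7-joint arm with a two-finger parallel gripper is mounted at the origin on the work surface. World frame = base frame: x ahead of the robot, y to its left, z up, the work surface at z = 0. Lengths are in m, angles in degrees, forces in N, time in s.
With the tool pointing down it reaches from about 0.425 to 0.875 m from the base axis. Payload 4.7 kg.
Tool frame: the origin (TCP) lies on the mounting face of the last link; the fingertips stand 182 mm ahead of it and the grasp point (between the pads) lies 164 mm ahead of it; z points along the fingers, x is the direction in which the jaws open and shut, and the axes are right-handed (so a half turn about z gives the same grasp; the last joint's range is limited). The gripper opens to 87 mm and grips with 3 to 60 N. Pads are 19 mm wide; open, the fingers measure 117 mm over their backs; the gripper's body (75 mm by 190 mm) begins 51 mm behind the grasp point.
Start: joints at [-74.88, 18.392, -4.016, 83.108, 1.295, 78.541, -3.26], TCP at [0.161, 0.63, 0.405] pointing down, gripper open.
Joint ranges: [-163.93, 163.93], [-17.29, 119.83], [-79.2, 71.16], [3.27, 140.29], [-89.18, 269.18], [5.43, 117.66], [-154.24, 154.24]. Speed limits (degrees/s): [147.25, 147.25, 180, 180, 180, 180, 180].

### API

Orientations are given as [roll, pitch, yaw] about the fixed x, y, z axes, in that order (R = Rz(yaw) Ry(pitch) Rx(roll)).
In Python, from cell import status, cams, env, outline_of, landmark_of gives the robot as it stands. The module is installed in compiled form; this text tells all that it offers.
- The arm moves only by the tool jog_arm, never from a script. Its argument "rows" is a list of rows, each a list of 7 numbers: the closure, from 0 (fully open) to 1 (shut), then the shift along the tool's x, y, z in m, then the turn, a rotation vector about the tool's x, y, z in degrees. A call has 1 to 12 rows; each row shifts and turns the commanded pose from where the row before left it, along the tool's axes as they then stand; what a row does not reach is not made up. A row lasts 1/12 s, in which the tool goes at most 41.7 mm and 7.16 degrees, less where a joint would pass 70% of its speed; a pose out of reach is approached as far as the arm can. A call with a gripper value outside its range is refused whole. The fingers move at their own pace and stop on an object; "grip_force" is the grip in N (left out, the last holds). Time passes only in rows, so rows that do not move let the fingers close. It gives the time, the measured TCP pose, the force and the opening at its end, in the units of the state.
- status.get_obs(): the state, without advancing time (a new reading comes with each control period).
- cams.read_camera(name): name is "side" or "top"; returns (picture, depth): 400x640x3 uint8, red, green, blue; 400x640 float32, m along the optical axis (not along the pixel's ray), 0 where there is no reading.
- cams.camera_params(name): a dict with "vfov" (degrees; the focal length in pixels is half the picture's height over the tangent of half this angle, whatever the lens; pixels are square), "cx", "cy" (the principal point, pixels), "eye" and "attitude" of the camera in the world. Camera axes: x right, y up, looking along -z (the intrinsics and any distortion apply to the point x, -y, -z); pixel columns grow to the right and rows downward; lengths in m; the calibration is good to about 2 mm. A picture is of the moment at which its call begins. camera_params takes no time and is no camera call.
- env.sign_off(): hands the job in, once; it reports no verdict.
Trained networks look in the newest picture that a camera, given by its name, has taken for a name from the list of things; names that differ only in an ending like _2 or _b are one class to them, and where a whole thing is asked for, a point or a joint stands for the part that bears it (a point fixed in the world has none). Each returns a list of dicts, best first, with "conf" (0 to 1); they miss things now and then, are a little off and sometimes report something else, mostly with a low value. They report only what shows in the picture. A call takes as long as a camera call. They do not tell look-alikes from the thing itself.
- outline_of(camera, name): "pixels" (400x640 bool, what is visible of it) and "box" ([left, top, right, bottom] in pixels, round what is visible of it).
- landmark_of(camera, name): "position" ([row, column] in pixels: a listed point, or the origin of a listed thing).
The state is a dict: "time_s": time; "qpos": joint angles; "joint_velocities": joint speeds; "effort": joint torques, N m; "tool_pos": TCP position; "tool_rot": TCP orientation; "force": force on the tool from outside, world axes, zero at the start; "wrist_torque": the same for the moment, N m; "grip_width": finger opening in m.
Only numpy, scipy, OpenCV 4.12 (cv2) and the standard library are available. Lean on these libraries where they do the work, as an engineer would, in place of code of your own. Each camera call takes 0.05 s, during which the arm holds its last target. There are 200 camera calls.

## Working session

There is one attempt and no reset: what is moved stays moved. The work goes in short steps, Python scripts to look and compute and a tool call to move; the robot and the scene stay as the last step left them, time stands still between calls to the robot, and variables do not carry over. Pictures are saved under pics/ and viewed, about 12 in all and at most 16, crops included, and the job is handed in when it is done.

Besides the shell and the picture viewer there is one more tool, called after "Request:" as name(argument=value, ...) on one line, values as JSON. jog_arm: Moves the arm, as the interface text tells. Its arguments: {"type":"object","properties":{"rows":{"type":"array"},"grip_force":{"type":"number"}},"required":["rows"]}

```bash
mkdir -p pics
cat > h.py <<'E'
import numpy as np, cv2
from cell import status, cams, env, outline_of, landmark_of
from scipy.spatial.transform import Rotation as R
def K(n):
    p=cams.camera_params(n); return p,200/np.tan(np.radians(p['vfov'])/2)
E
python3 - <<'E'
from h import *
print(status.get_obs())
for n in('top','side'):
    print(cams.camera_params(n))
    im,d=cams.read_camera(n); cv2.imwrite(f'pics/{n}0.png',im[...,::-1]); np.savez(f'{n}0.npz',im=im,d=d)
E
```

```text
{'time_s': 0.0, 'qpos': array([-74.87969308,  18.43655238,  -4.01570091,  83.17594009,
         1.29520865,  78.54100131,  -3.2585169 ]), 'joint_velocities': array([-0.08628864,  0.04925868, -0.01788357,  0.03602986,  0.04950713,
       -0.01839553, -0.02224488]), 'effort': array([ 5.95239356e-06, -4.91291428e+01, -4.04381733e-01, -3.12527275e+01,
       -6.40174979e-02,  4.36315709e-02,  1.88420381e-04]), 'tool_pos': array([0.16066275, 0.62960523, 0.40368054]), 'tool_rot': array([1.79993987e+02, 1.08236222e-01, 7.56911454e+01]), 'force': array([0.17302962, 0.29243031, 0.33893591]), 'wrist_torque': array([-0.00306927,  0.06241767,  0.07043147]), 'grip_width': 0.08701540166320311}
{'vfov': 55.06404864481094, 'cx': 321.35382347825146, 'cy': 199.00249670083593, 'eye': array([ 0.3557647 , -0.01069937,  0.97697747]), 'attitude': array([ 11.69565591,  -0.21477655, -81.98267433])}
{'vfov': 57.19298861384749, 'cx': 316.7050504125781, 'cy': 204.3137566805629, 'eye': array([0.45333508, 0.60867427, 0.70063487]), 'attitude': array([  44.88778384,    0.82449188, -172.24878246])}
```

View pics/top0.png

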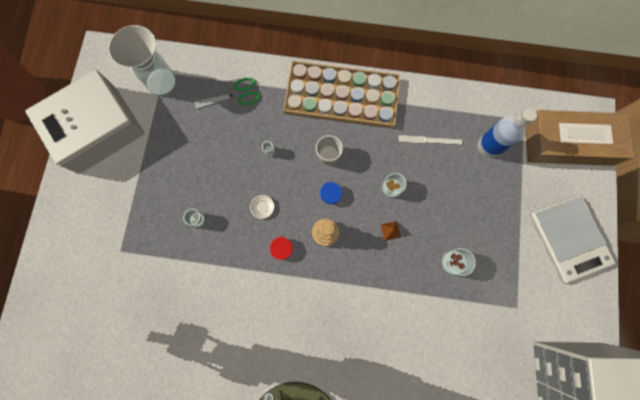

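View pics/side0.png

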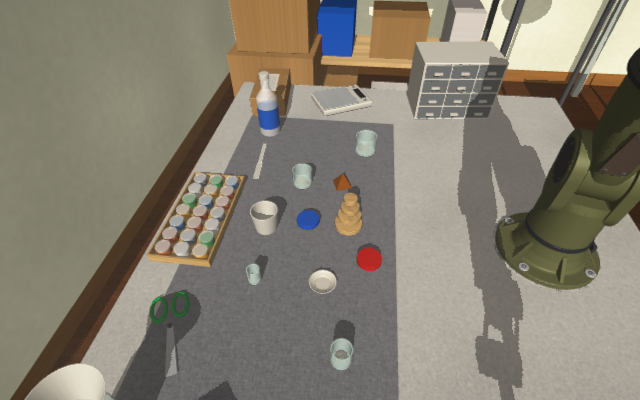

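The top picture shows the pile at (col 325, row 232), and four jars: s at (268,148), m at (194,218), l at (394,185), xl at (458,262). The cup is at (329,148) and the pyramid at (390,231). The side picture agrees.
Possible confusions: the blue stopper at (331,193), the red one at (281,248), the white dish at (262,207). The paint lids are in the tray. Only the pale wooden pile at (325,232) fits the description.

```bash
cat >> h.py <<'E'
def cloud(n,d):
    p,f=K(n); v,u=np.mgrid[:400,:640]
    c=np.stack([(u-p['cx'])/f*d,-(v-p['cy'])/f*d,-d],-1)
    w=c@R.from_euler('xyz',p['attitude'],degrees=True).as_matrix().T+p['eye']
    w[d<=0]=np.nan; return w
def proj(n,P):
    p,f=K(n); c=(np.atleast_2d(P)-p['eye'])@R.from_euler('xyz',p['attitude'],degrees=True).as_matrix()
    return np.c_[p['cx']+f*c[:,0]/-c[:,2],p['cy']-f*c[:,1]/-c[:,2]]
E
python3 - <<'E'
from h import *
cv2.setNumThreads(1)
np.set_printoptions(precision=4,suppress=True)
H=dict(jar_s=.042,jar_m=.047,jar_l=.052,jar_xl=.057,mixing_cup=.062,pyramid=.042,stopper_s=.108,stopper_m=.081,stopper_l=.054,stopper_xl=.027)
for n in('top','side'):
    cams.read_camera(n); z=np.load(f'{n}0.npz'); W=cloud(n,z['d'])
    t=[(u,v) for u,v in((230,240),(300,270),(420,280),(200,170),(470,160))] if n=='top' else [(300,330),(370,300),(300,140),(230,280)]
    print(n,'table',[W[v,u].round(4).tolist() for u,v in t])
    for k in H:
        L=outline_of(n,k)[:3]
        for o in L:
            if o['conf']<.4: continue
            P=W[o['pixels']]; P=P[~np.isnan(P[:,0])]
            top=P[abs(P[:,2]-H[k])<.006]
            if len(top)==0: print(k,o['conf'],o['box'],len(P));continue
            (c,r)=cv2.minEnclosingCircle(top[:,:2].astype(np.float32))
            print(k,round(o['conf'],2),np.array(o['box']),'zmax',np.percentile(P[:,2],[50,98]).round(4),len(top),'c',np.round(c,4),'d',round(2*r,4),'mean',top.mean(0))
for n,b in(('top',(290,110,400,260)),('side',(230,180,400,300))):
    im=np.load(f'{n}0.npz')['im'][b[1]:b[3],b[0]:b[2]]
    cv2.imwrite(f'pics/{n}c.png',cv2.resize(im[...,::-1],None,fx=4,fy=4,interpolation=2))
E
```

```text
top table [[0.4186, 0.2288, 0.0005], [0.3692, 0.0413, 0.0033], [0.3868, -0.2583, 0.0006], [0.5896, 0.3426, -0.0023], [0.7169, -0.3629, 0.0001]]
jar_s 0.67 [383.  170.5 403.8 197.8] zmax [0.0182 0.0524] 68 c [ 0.6105 -0.1637] d 0.054 mean [ 0.6107 -0.163   0.0416]
jar_s 0.62 [181.8 210.9 204.3 229.1] zmax [0.0218 0.0478] 91 c [0.4579 0.3216] d 0.0421 mean [0.4579 0.3204 0.0439]
jar_s 0.57 [261.3 141.4 275.1 161.3] zmax [0.0244 0.0432] 35 c [0.6631 0.1682] d 0.0283 mean [0.6608 0.1662 0.041 ]
jar_m 0.67 [383.  170.5 403.8 197.8] zmax [0.0182 0.0524] 108 c [ 0.6108 -0.1645] d 0.0545 mean [ 0.6103 -0.1652  0.0489]
jar_m 0.62 [181.8 210.9 204.3 229.1] zmax [0.0218 0.0478] 76 c [0.4579 0.3216] d 0.0421 mean [0.4577 0.3202 0.0453]
jar_m 0.57 [261.3 141.4 275.1 161.3] zmax [0.0244 0.0432] 19 c [0.6629 0.1681] d 0.0281 mean [0.6588 0.1646 0.0426]
jar_l 0.67 [383.  170.5 403.8 197.8] zmax [0.0182 0.0524] 90 c [ 0.6108 -0.1645] d 0.0545 mean [ 0.6087 -0.1649  0.0504]
jar_l 0.62 [181.8 210.9 204.3 229.1] zmax [0.0218 0.0478] 30 c [0.4578 0.3209] d 0.0409 mean [0.4596 0.3201 0.0471]
jar_l 0.57 [2
[... 2365 characters left out ...]
0.0336] 1 c [ 0.4978 -0.1661] d 0.0002 mean [ 0.4978 -0.1661  0.0379]
stopper_s 0.88 [299.5, 210.0, 319.8, 231.6] 342
stopper_s 0.63 [341.5, 204.3, 357.6, 217.0] 177
stopper_s 0.58 [357.0, 249.1, 379.2, 270.9] 479
stopper_m 0.88 [299.5, 210.0, 319.8, 231.6] 342
stopper_m 0.63 [341.5 204.3 357.6 217. ] zmax [0.0795 0.0826] 138 c [ 0.4672 -0.0063] d 0.0431 mean [0.4672 0.0015 0.0797]
stopper_m 0.58 [357.0, 249.1, 379.2, 270.9] 479
stopper_l 0.88 [299.5, 210.0, 319.8, 231.6] 342
stopper_l 0.63 [341.5, 204.3, 357.6, 217.0] 177
stopper_l 0.58 [357.0, 249.1, 379.2, 270.9] 479
stopper_xl 0.55 [335.6 216.7 364.2 236.1] zmax [0.0256 0.0292] 217 c [ 0.4683 -0.0028] d 0.0664 mean [0.4684 0.012  0.0258]
```

View pics/sidec.png

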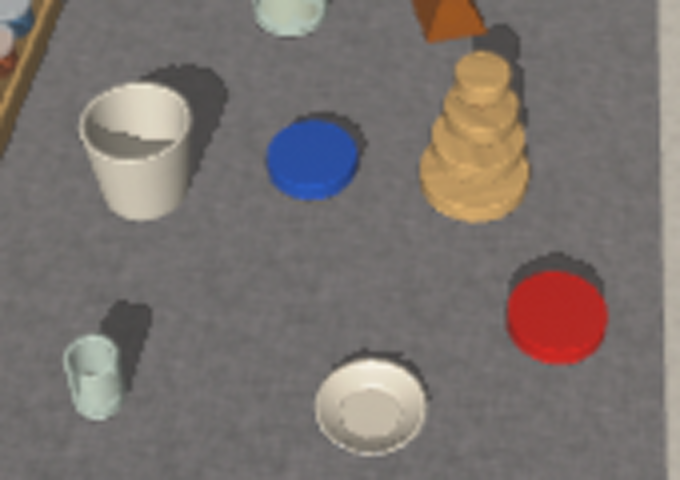

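Request:
jog_arm(rows=[[0,0,0,0,0,0,-7.15],[0,0,0,0,0,0,-7.15],[0,-0.029,0.0285,0,0,0,0],[0,-0.029,0.0285,0,0,0,0],[0,-0.029,0.0285,0,0,0,0],[0,-0.029,0.0285,0,0,0,0],[0,-0.029,0.0285,0,0,0,0],[0,-0.029,0.0285,0,0,0,0],[0,-0.029,0.0285,0,0,0,0],[0,-0.029,0.0285,0,0,0,0],[0,-0.029,0.0285,0,0,0,0],[0,-0.029,0.0285,0,0,0,0]], grip_force=15)

```text
time_s: 2.2
tool_pos: [0.4467, 0.338, 0.4052]
tool_rot: [180.0, -0.0, 90.0]
force: [0.6, 0.3, -0.0]
grip_width: 0.0873
```

Request:
jog_arm(rows=[[0,-0.0348,0.00215,0.0045,0,0,0],[0,-0.0348,0.00215,0.0045,0,0,0],[0,-0.0348,0.00215,0.0045,0,0,0],[0,-0.0348,0.00215,0.0045,0,0,0],[0,-0.0348,0.00215,0.0045,0,0,0],[0,-0.0348,0.00215,0.0045,0,0,0],[0,-0.0348,0.00215,0.0045,0,0,0],[0,-0.0348,0.00215,0.0045,0,0,0],[0,-0.0348,0.00215,0.0045,0,0,0],[0,-0.0348,0.00215,0.0045,0,0,0],[0,0,0,0,0,0,0],[0,0,0,0,0,0,0]])

```text
time_s: 3.2
tool_pos: [0.4669, -0.0103, 0.3598]
tool_rot: [180.0, -0.0, 89.7]
force: [0.5, 0.4, 0.3]
grip_width: 0.087
```

Run:
```python
from h import *
o=status.get_obs(); print(o['tool_pos'],o['tool_rot'])
im,d=cams.read_camera('side')
p=o['tool_pos']
for q in ([0,0,-.164],[0,.05,-.182],[0,-.05,-.182]): print(proj('side',p+q))
b=(250,90,450,250); cv2.imwrite('pics/s1.png',cv2.resize(im[b[1]:b[3],b[0]:b[2],::-1],None,fx=4,fy=4,interpolation=2))
W=cloud('side',d)
# gripper surface points below z .24 above .125
m=(W[...,2]>.165)&(W[...,2]<.215)&(abs(W[...,0]-.4675)<.06)&(abs(W[...,1])<.1)
P=W[m]; print(len(P),P.min(0),P.max(0))
for s in(1,-1):
    Q=P[(P[:,1]+.008)*s>0]; print(s,np.percentile(Q,[2,50,98],axis=0).round(4))
# pile per-level
for h,r in((.108,.0165),(.081,.0225),(.054,.0285),(.027,.034)):
    m=(abs(W[...,2]-h)<.003)&(abs(W[...,0]-.4675)<.045)&(abs(W[...,1]+.008)<.045); Q=W[m]
    print(h,len(Q),Q.min(0),Q.max(0))
    m=(W[...,2]<h-.002)&(W[...,2]>h-.012)&(abs(W[...,0]-.4675)<.045)&(abs(W[...,1]+.008)<.045); Q=W[m]
    print('  side wall x',Q[:,0].min(),Q[:,0].max(),'ymax',Q[:,1].max())
```

```text
[ 0.46694908 -0.01034967  0.35983531] [ 1.79987472e+02 -2.94005184e-02  8.97061616e+01]
[[352.53512228 167.04110682]]
[[350.47324407 188.80887033]]
[[353.56252315 159.3303745 ]]
154 [ 0.45636988 -0.05842374  0.1771236 ] [0.47860912 0.04791572 0.21499677]
1 [[0.4569 0.0412 0.1786]
 [0.4672 0.0434 0.1952]
 [0.4783 0.047  0.2143]]
-1 [[ 0.4564 -0.0582  0.2073]
 [ 0.4652 -0.0536  0.2119]
 [ 0.4763 -0.052   0.2148]]
0.108 110 [ 0.45138331 -0.0242665   0.1051839 ] [0.482015   0.00919301 0.11012116]
  side wall x 0.45138331400803333 0.4838472411273501 ymax 0.009434905505901536
0.081 127 [ 0.44520849 -0.02308598  0.07804875] [0.48816834 0.01586255 0.08288116]
  side wall x 0.4465378492334365 0.48760748680492844 ymax 0.014586237680926484
0.054 159 [ 0.44066266 -0.02427282  0.05102266] [0.4947686  0.01981533 0.05624167]
  side wall x 0.4399100563450833 0.49425556088536865 ymax 0.020833801206211144
0.027 200 [ 0.43611512 -0.02090255  0.02402348] [0.50130017 0.02838689 0.02903732]
  side wall x 0.4357736874458596 0.5010774948360291 ymax 0.028422763538057283
```

View pics/s1.png

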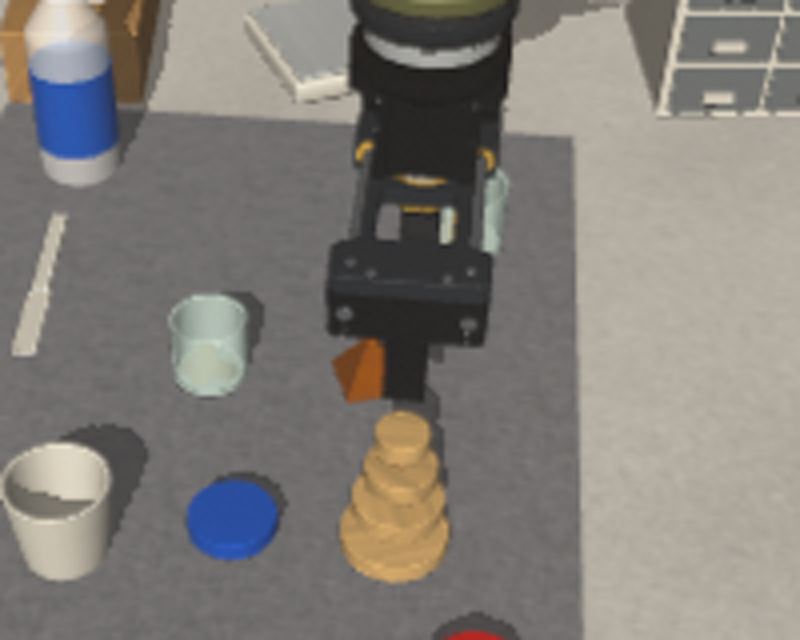

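Request:
jog_arm(rows=[[0,0,0,0.01,0,0,0],[0,0,0,0.01,0,0,0],[0,0,0,0.01,0,0,0],[0,0,0,0.01,0,0,0],[0,0,0,0.01,0,0,0],[0,0,0,0.01,0,0,0],[0,0,0,0.005,0,0,0],[0,0,0,0,0,0,0],[0,0,0,0,0,0,0]])

```text
time_s: 4.0
tool_pos: [0.4671, -0.0083, 0.2945]
tool_rot: [-180.0, 0.0, 90.0]
force: [-0.7, -0.1, -0.0]
grip_width: 0.0868
```

Request:
jog_arm(rows=[[0,0.001,0.0005,0.009,0,0,0],[0,0,0,0.009,0,0,0],[0,0,0,0.0085,0,0,0],[0.3,0,0,0,0,0,0],[0.5,0,0,0,0,0,0],[0.6,0,0,0,0,0,0],[0.7,0,0,0,0,0,0],[0.8,0,0,0,0,0,0],[1,0,0,0,0,0,0],[1,0,0,0,0,0,0]], grip_force=15)

```text
time_s: 4.83
tool_pos: [0.4677, -0.0072, 0.2685]
tool_rot: [180.0, -0.0, 90.0]
force: [-0.4, -0.1, 0.2]
grip_width: 0.0486
```

Request:
jog_arm(rows=[[1,0,0,0,0,0,0],[1,0,0,0,0,0,0],[1,0,0,0,0,0,0],[1,0,0,0,0,0,0]])

```text
time_s: 5.17
tool_pos: [0.4676, -0.0073, 0.2684]
tool_rot: [180.0, -0.0, 90.0]
force: [0.2, -0.2, 0.8]
grip_width: 0.0325
```

Request:
jog_arm(rows=[[1,0,0,-0.005,0,0,0],[1,0,0,-0.01,0,0,0],[1,0,0,-0.015,0,0,0],[1,0,0,-0.02,0,0,0],[1,0,0,-0.02,0,0,0],[1,0.028,0.0305,0,0,0,0],[1,0.03,0.033,0,0,0,0],[1,0.03,0.033,0,0,0,0],[1,0.03,0.033,0,0,0,0],[1,0.03,0.033,0,0,0,0],[1,0.0313,0.0327,0.01,0,0,0],[1,0,0,0.01,0,0,0]])

```text
time_s: 6.17
tool_pos: [0.6541, 0.1695, 0.3181]
tool_rot: [179.8, -0.2, 90.5]
force: [-1.6, 1.4, -0.7]
grip_width: 0.0327
```

Request:
jog_arm(rows=[[1,0,0,0.015,0,0,0],[1,0,0,0.015,0,0,0],[1,0,0,0.015,0,0,0],[1,0,0,0,0,0,0]])

```text
time_s: 6.5
tool_pos: [0.6495, 0.1609, 0.2713]
tool_rot: [-179.7, 0.1, 90.0]
force: [-1.0, -0.7, -0.9]
grip_width: 0.0325
```

```bash
cat >> h.py <<'E'
def look(tag,b,fx=4,name='side',view=True):
    im,d=cams.read_camera(name); np.savez('last.npz',im=im,d=d)
    if view: cv2.imwrite(f'pics/{tag}.png',cv2.resize(im[b[1]:b[3],b[0]:b[2],::-1],None,fx=fx,fy=fx,interpolation=2))
    return im,cloud(name,d)
def circ(W,c,z,r,tol=.004,rad=.05):
    "fit circle of known r on side points near height z around c"
    from scipy.optimize import least_squares
    m=(abs(W[...,2]-z)<tol)&(np.hypot(W[...,0]-c[0],W[...,1]-c[1])<r+.006); Q=W[m]
    if len(Q)<8: return None,len(Q)
    e=cv2.minEnclosingCircle(Q[:,:2].astype(np.float32))
    return np.round([*e[0],2*e[1]],4),len(Q)
E
python3 - <<'E'
from h import *
im,W=look('s2',(180,180,400,330),3.5)
o=status.get_obs(); print(o['tool_pos'],o['tool_rot'],o['grip_width'])
print('jar rim',circ(W,(.663,.172),.042,.015))
t=o['tool_pos'];g=t[2]-.164
for z in np.arange(g-.03,g+.012,.004): 
    m=(abs(W[...,2]-z)<.002)&(abs(W[...,0]-t[0])<.03)&(abs(W[...,1]-t[1])<.06);Q=W[m]
    if len(Q): print(round(z,3),len(Q),'x',Q[:,0].min(),Q[:,0].max(),'y',Q[:,1].min(),Q[:,1].max())
print('m in pile',circ(W,(.4675,-.0073),.081,.0225,.003))
E
```

```text
[0.65003416 0.16099396 0.27306607] [-1.79811836e+02  5.57557575e-02  8.99988386e+01] 0.032318289970528435
jar rim (array([0.6636, 0.1734, 0.0293]), 33)
0.095 1 x 0.6351641624709071 0.6351641624709071 y 0.1699638639347701 0.1699638639347701
0.099 4 x 0.6326314437787725 0.6385170574511913 y 0.16256967174727655 0.17322925666265493
0.103 4 x 0.6332956122943146 0.6361351939537547 y 0.1662435351581062 0.17349884415126532
0.107 2 x 0.6337960338796526 0.6343976513022266 y 0.16877363848576443 0.17124319779287905
0.111 1 x 0.6350704998818398 0.6350704998818398 y 0.17228183173071354 0.17228183173071354
m in pile (array([ 0.4676, -0.0062,  0.0482]), 197)
```

View pics/s2.png

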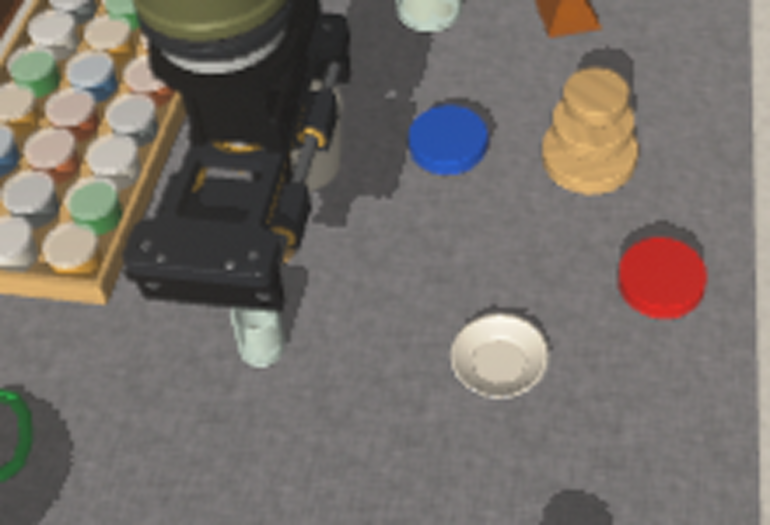

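Request:
jog_arm(rows=[[1,0.006,0.0066,0.005,0,0,0],[1,0.0057,0.0066,0.01,0,0,0],[1,0,0,0.01,0,0,0],[1,0,0,0.01,0,0,0],[1,0,0,0,0,0,0],[1,0,0,0,0,0,0]])

```text
time_s: 7.05
tool_pos: [0.6635, 0.1724, 0.238]
tool_rot: [-179.9, 0.1, 90.0]
force: [-0.1, 0.0, -0.1]
grip_width: 0.0318
```

Run:
```python
from h import *
im,W=look('s3',(215,230,295,290),9)
o=status.get_obs(); print(o['tool_pos'],o['tool_rot'],o['grip_width'])
t=o['tool_pos']; ax=t-[0,0,.164]
print('axis px: foot',proj('side',ax-[0,0,.0234]),'rim ctr est',proj('side',[.6632,.1725,.042]))
print('jar rim',circ(W,(.663,.172),.042,.015))
```

```text
[0.66390013 0.17235917 0.23886558] [-1.79956409e+02  2.71365277e-02  8.99688995e+01] 0.032587784044883654
axis px: foot [[251.19954143 266.43618011]] rim ctr est [[252.11429239 269.08776549]]
jar rim (array([0.6549, 0.1723, 0.0217]), 18)
```

View pics/s3.png

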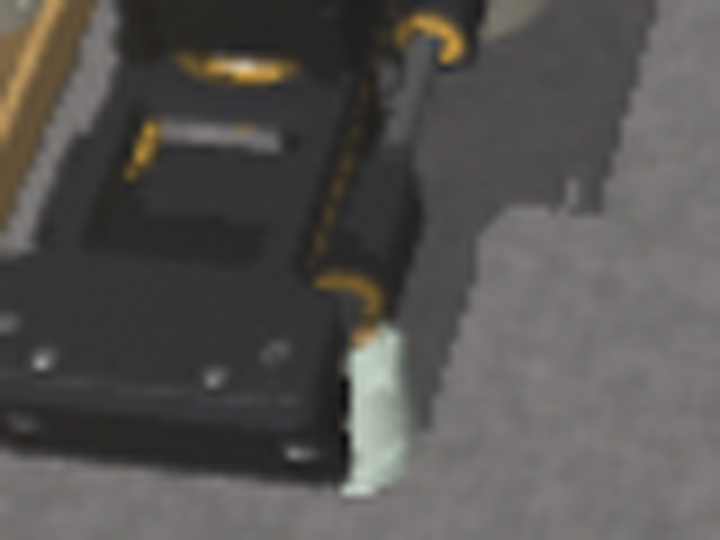

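The gripper hides the stopper (jar side at crop (380,420)), so I'll go by pose and force.

Request:
jog_arm(rows=[[1,0,-0.0003,0.004,0,0,0],[1,0,0,0.004,0,0,0],[1,0,0,0.004,0,0,0],[1,0,0,0.004,0,0,0],[1,0,0,0.003,0,0,0],[1,0,0,0.002,0,0,0],[1,0,0,0,0,0,0]])

```text
time_s: 7.68
tool_pos: [0.6635, 0.1726, 0.2175]
tool_rot: [-179.9, 0.0, 90.0]
force: [-0.2, -0.7, -0.3]
grip_width: 0.0326
```

Request:
jog_arm(rows=[[1,0,0,0.0015,0,0,0],[1,0,0,0,0,0,0],[0.5,0,0,0,0,0,0],[0.3,0,0,0,0,0,0],[0.3,0,0,0,0,0,0],[0.2,0,0,0,0,0,0],[0,0,0,-0.01,0,0,0],[0,0,0,-0.02,0,0,0],[0,0,0,-0.03,0,0,0],[0,0,0,-0.03,0,0,0]])

```text
time_s: 8.52
tool_pos: [0.6634, 0.1726, 0.3077]
tool_rot: [-179.9, 0.0, 90.0]
force: [1.3, 1.4, 0.5]
grip_width: 0.0777
```

Request:
jog_arm(rows=[[0,-0.018,-0.0196,0,0,0,0],[0,-0.018,-0.0196,0,0,0,0],[0,-0.018,-0.0196,0,0,0,0],[0,-0.018,-0.0196,0,0,0,0],[0,-0.018,-0.0196,0,0,0,0],[0,-0.018,-0.0196,0,0,0,0],[0,-0.018,-0.0196,0,0,0,0],[0,-0.018,-0.0196,0,0,0,0],[0,-0.018,-0.0196,0,0,0,0],[0,-0.0175,-0.0196,0,0,0,0],[0,0,0,0,0,0,0],[0,0,0,0,0,0,0]])

```text
time_s: 9.52
tool_pos: [0.4672, -0.0078, 0.3078]
tool_rot: [179.9, -0.1, 89.9]
force: [1.2, 0.2, 0.4]
grip_width: 0.0869
```

Run:
```python
from h import *
im,W=look('s4',(210,160,370,300),5)
o=status.get_obs(); print(o['tool_pos'],o['tool_rot'],o['grip_width'])
m=(np.hypot(W[...,0]-.6632,W[...,1]-.1725)<.025)&(W[...,2]>.03)
Q=W[m]; print(len(Q),Q[:,2].max()); T=Q[Q[:,2]>.052]
A=np.c_[T[:,:2]-[.6632,.1725],np.ones(len(T))]; print('s disc plane',np.linalg.lstsq(A,T[:,2],rcond=None)[0], cv2.minEnclosingCircle(T[:,:2].astype(np.float32)))
for z,r in((.081,.0225),(.054,.0285),(.027,.034)):
    m=(W[...,2]<z+.003)&(W[...,2]>z-.012)&(np.hypot(W[...,0]-.4675,W[...,1]+.007)<r+.006); Q=W[m]
    print(z,len(Q),'x',Q[:,0].min(),Q[:,0].max(),'ymax',Q[:,1].max(),'c',(Q[:,0].min()+Q[:,0].max())/2,Q[:,1].max()-r)
```

```text
[ 0.46795337 -0.00680938  0.30776916] [ 1.79872485e+02 -8.34298267e-02  8.99478109e+01] 0.08701206780868814
231 0.059081050090164844
s disc plane [ 0.006727   -0.02296949  0.05522873] ((0.6645422577857971, 0.17364579439163208), 0.017368849366903305)
0.081 157 x 0.44520401777174873 0.48806194304769285 ymax 0.015537799302876132 c 0.4666329804097208 -0.006962200697123867
0.054 219 x 0.43992700677442925 0.4948008413938663 ymax 0.020171946680318298 c 0.4673639240841478 -0.008328053319681703
0.027 270 x 0.4355253708858893 0.5013699844267618 ymax 0.02950611819542237 c 0.46844767765632556 -0.004493881804577632
```

View pics/s4.png

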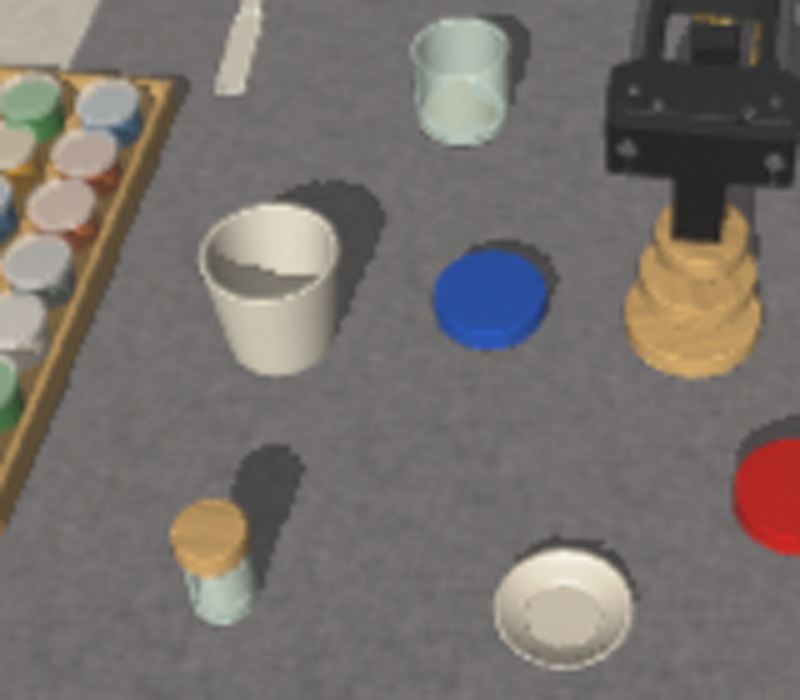

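Small stopper is closed on its jar (crop (210,540)); the disc top is at 55 mm, level, and the three remaining in the pile stand well (crop (695,290)).

Request:
jog_arm(rows=[[0,0,0,0.015,0,0,0],[0,0,0,0.015,0,0,0],[0,0,0,0.015,0,0,0],[0,0,0,0.012,0,0,0],[0,0,0,0.01,0,0,0],[0.2,0,0,0,0,0,0],[0.3,0,0,0,0,0,0],[0.5,0,0,0,0,0,0],[0.6,0,0,0,0,0,0],[1,0,0,0,0,0,0],[1,0,0,0,0,0,0],[1,0,0,0,0,0,0]])

```text
time_s: 10.57
tool_pos: [0.4678, -0.0068, 0.2402]
tool_rot: [180.0, -0.0, 90.0]
force: [-0.5, 0.1, 1.0]
grip_width: 0.0482
```

Request:
jog_arm(rows=[[1,0,0,0,0,0,0],[1,0,0,0,0,0,0]])

```text
time_s: 10.73
tool_pos: [0.4678, -0.0068, 0.2401]
tool_rot: [180.0, -0.0, 90.0]
force: [-0.4, 0.0, 1.8]
grip_width: 0.0442
```

Run:
```python
from h import *
o=status.get_obs(); print(o['tool_pos'],o['grip_width'])
for z in(.056,.042,.0): print(z,(proj('side',[.6632,.1725,z])-[210,160])*5)
```

```text
[ 0.46782201 -0.00678708  0.2400516 ] 0.044225764608238884
0.056 [[206.00981093 526.40078471]]
0.042 [[210.57146196 545.43882746]]
0.0 [[223.59662781 599.79933478]]
```

Request:
jog_arm(rows=[[1,0,0,-0.005,0,0,0],[1,0,0,-0.01,0,0,0],[1,0,0,-0.02,0,0,0],[1,0,0,-0.02,0,0,0],[1,0.02,0,-0.01,0,0,0],[1,0.03,-0.001,0,0,0,0],[1,0.03,-0.001,0,0,0,0],[1,0.03,-0.001,0,0,0,0],[1,0.03,-0.001,0,0,0,0],[1,0.03,-0.001,0,0,0,0],[1,0.03,-0.001,0,0,0,0],[1,0.03,-0.001,0,0,0,0]])

```text
time_s: 11.73
tool_pos: [0.4605, 0.2247, 0.3058]
tool_rot: [179.9, -0.0, 90.0]
force: [1.3, 0.5, -0.8]
grip_width: 0.0445
```

Request:
jog_arm(rows=[[1,0.03,-0.001,0,0,0,0],[1,0.03,-0.001,0,0,0,0],[1,0.03,-0.001,0,0,0,0],[1,0.01,0,0.01,0,0,0],[1,0,0,0.015,0,0,0],[1,0,0,0.015,0,0,0],[1,0,0,0,0,0,0],[1,0,0,0,0,0,0]])

```text
time_s: 12.4
tool_pos: [0.4576, 0.3226, 0.2645]
tool_rot: [-179.9, 0.1, 90.0]
force: [0.9, -0.5, -0.0]
grip_width: 0.0443
```

Run:
```python
from h import *
im,W=look('s5',(280,240,440,400),5)
o=status.get_obs(); print(o['tool_pos'],o['tool_rot'],o['grip_width'])
t=o['tool_pos'];g=t[2]-.164-.0021
m=(abs(W[...,0]-t[0])<.03)&(abs(W[...,1]-t[1])<.03)&(W[...,2]>g-.008)&(W[...,2]<g+.01);Q=W[m]
if len(Q): print('held',len(Q),Q.min(0),Q.max(0))
print('jar',circ(W,(.4575,.3235),.047,.021))
for z in (.081,.054,.027): print(z,(W[200:240,340:360,2][abs(W[200:240,340:360,2]-z)<.003]).size)
```

```text
[0.45803841 0.32280416 0.2653662 ] [1.79983331e+02 6.95397364e-03 8.99473399e+01] 0.0442934729052751
held 108 [0.43786332 0.30505938 0.10223466] [0.4756566  0.31580634 0.10730236]
jar (None, 0)
0.081 0
0.054 0
0.027 0
```

View pics/s5.png

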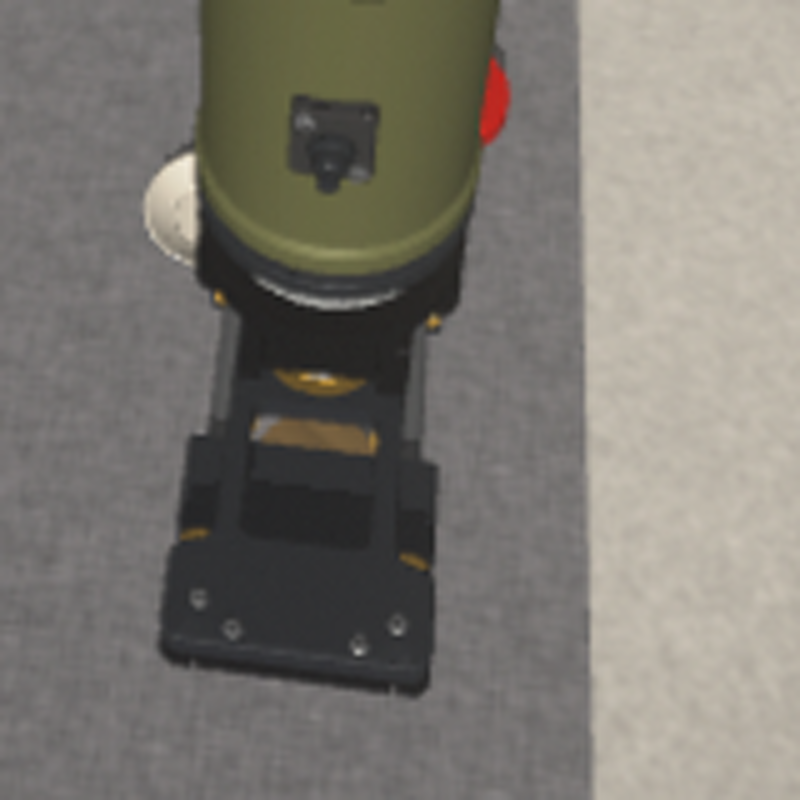

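Gripper above jar m hides it (disc visible through the gripper window at crop (315,435)). I'll lower by pose and watch the force.

Request:
jog_arm(rows=[[1,0.0006,-0.0005,0.008,0,0,0],[1,0,0,0.008,0,0,0],[1,0,0,0.007,0,0,0],[1,0,0,0.005,0,0,0],[1,0,0,0.005,0,0,0],[1,0,0,0.005,0,0,0],[1,0,0,0.004,0,0,0],[1,0,0,0.002,0,0,0],[1,0,0,0,0,0,0],[1,0,0,0,0,0,0]])

```text
time_s: 13.28
tool_pos: [0.4574, 0.3239, 0.2209]
tool_rot: [180.0, -0.0, 90.0]
force: [0.1, 0.5, 0.1]
grip_width: 0.0442
```

Request:
jog_arm(rows=[[1,0,0,0.001,0,0,0],[1,0,0,0,0,0,0],[0.4,0,0,0,0,0,0],[0.3,0,0,0,0,0,0],[0.2,0,0,0,0,0,0],[0,0,0,0,0,0,0],[0,0,0,-0.01,0,0,0],[0,0,0,-0.02,0,0,0],[0,0,0,-0.025,0,0,0],[0,0,0,-0.025,0,0,0]])

```text
time_s: 14.12
tool_pos: [0.4571, 0.3236, 0.301]
tool_rot: [-180.0, 0.0, 90.0]
force: [0.8, 0.9, -0.3]
grip_width: 0.085
```

Request:
jog_arm(rows=[[0,-0.03,0.0009,0,0,0,0],[0,-0.03,0.0009,0,0,0,0],[0,-0.03,0.0009,0,0,0,0],[0,-0.03,0.0009,0,0,0,0],[0,-0.03,0.0009,0,0,0,0],[0,-0.03,0.0009,0,0,0,0],[0,-0.03,0.0009,0,0,0,0],[0,-0.03,0.0009,0,0,0,0],[0,-0.03,0.0009,0,0,0,0],[0,-0.03,0.0009,0,0,0,0],[0,-0.031,0.001,0,0,0,0],[0,0,0,0,0,0,0]])

```text
time_s: 15.12
tool_pos: [0.4671, -0.0136, 0.3008]
tool_rot: [179.9, 0.1, 89.5]
force: [-0.5, -0.1, 0.3]
grip_width: 0.0868
```

```bash
cat >> h.py <<'E'
def disc(W,c,z,r):
    m=(np.hypot(W[...,0]-c[0],W[...,1]-c[1])<r+.006)&(abs(W[...,2]-z)<.006)
    T=W[m]
    if len(T)<8: return 'none',len(T)
    A=np.c_[T[:,:2]-c,np.ones(len(T))]; e=cv2.minEnclosingCircle(T[:,:2].astype(np.float32))
    b=T[T[:,2]>z-.002]
    return 'z95',np.percentile(T[:,2],80).round(4),'c',np.round(e[0],4),'d',round(2*e[1],4)
E
python3 - <<'E'
from h import *
im,W=look('s6',(230,180,430,400),3.5)
o=status.get_obs(); print(o['tool_pos'],o['tool_rot'],o['grip_width'])
print('s',disc(W,(.6632,.1725),.056,.0165)); print('m want .061',disc(W,(.4575,.3235),.061,.0225))
for z,r in((.054,.0285),(.027,.034)):
    m=(W[...,2]<z+.003)&(W[...,2]>z-.012)&(np.hypot(W[...,0]-.4675,W[...,1]+.007)<r+.006); Q=W[m]
    print(z,len(Q),'c',(Q[:,0].min()+Q[:,0].max())/2,Q[:,1].max()-r)
E
```

```text
[ 0.4671724  -0.01061798  0.30071728] [ 1.79926942e+02 -3.69571573e-03  8.96137937e+01] 0.08701928816597165
s ('z95', np.float64(0.0562), 'c', array([0.6637, 0.1731]), 'd', 0.0339)
m want .061 ('z95', np.float64(0.0613), 'c', array([0.4566, 0.325 ]), 'd', 0.0453)
0.054 341 c 0.46743606693210227 -0.00794406799113637
0.027 272 c 0.46840409811314404 -0.004492048251061503
```

View pics/s6.png

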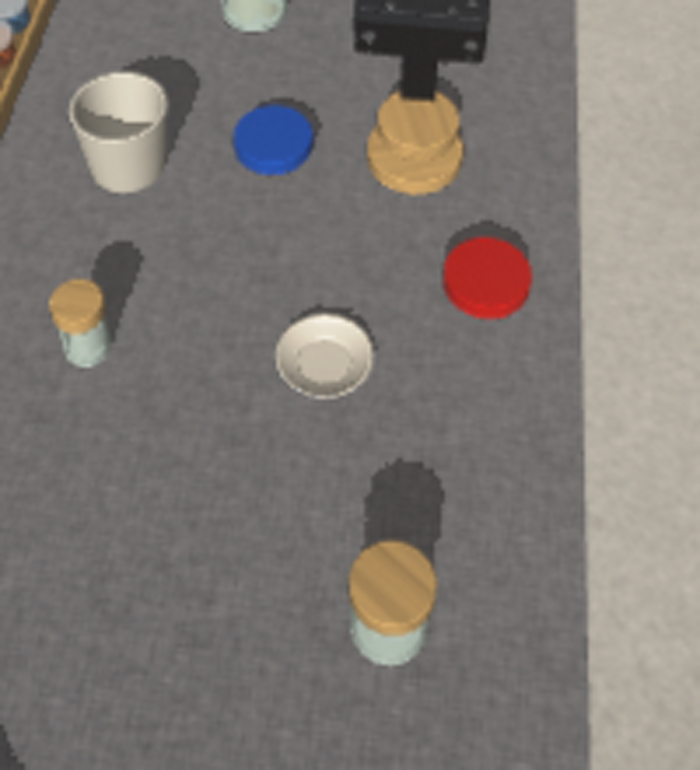

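Jars s (crop (77,310)) and m (crop (393,590)) are closed, discs at 56 and 61 mm as required. Next is l.

Request:
jog_arm(rows=[[0,0,0,0.02,0,0,0],[0,0,0,0.02,0,0,0],[0,0,0,0.02,0,0,0],[0,0,0,0.015,0,0,0],[0,0,0,0.0128,0,0,0],[0,0,0,0,0,0,0],[0.2,0,0,0,0,0,0],[0.3,0,0,0,0,0,0],[0.4,0,0,0,0,0,0],[1,0,0,0,0,0,0],[1,0,0,0,0,0,0],[1,0,0,0,0,0,0]])

```text
time_s: 16.17
tool_pos: [0.4675, -0.0072, 0.2126]
tool_rot: [179.9, -0.0, 90.0]
force: [-0.5, 0.4, 2.4]
grip_width: 0.0561
```

Request:
jog_arm(rows=[[1,0,0,0,0,0,0],[1,0,0,0,0,0,0]])

```text
time_s: 16.33
tool_pos: [0.4675, -0.0072, 0.2125]
tool_rot: [179.9, -0.0, 90.0]
force: [-0.3, -1.4, 4.4]
grip_width: 0.0565
```

Request:
jog_arm(rows=[[1,0,0,-0.005,0,0,0],[1,0,0,-0.012,0,0,0],[1,0,0,-0.02,0,0,0],[1,0,0,-0.025,0,0,0],[1,0,0,-0.02,0,0,0],[1,-0.022,0.02,0,0,0,0],[1,-0.022,0.02,0,0,0,0],[1,-0.022,0.02,0,0,0,0],[1,-0.022,0.02,0,0,0,0],[1,-0.022,0.02,0,0,0,0],[1,-0.022,0.02,0,0,0,0],[1,-0.0233,0.0228,0,0,0,0]])

```text
time_s: 17.33
tool_pos: [0.6105, -0.1631, 0.2936]
tool_rot: [-179.9, -0.0, 90.0]
force: [0.7, 0.7, -0.2]
grip_width: 0.0565
```

Request:
jog_arm(rows=[[1,0,0,0.01,0,0,0],[1,0,0,0.01,0,0,0],[1,0,0,0,0,0,0]])

```text
time_s: 17.58
tool_pos: [0.6087, -0.1617, 0.2709]
tool_rot: [-179.7, -0.1, 90.0]
force: [-1.1, -0.1, -1.3]
grip_width: 0.0562
```

Run:
```python
from h import *
im,W=look('s7',(240,100,400,250),5)
o=status.get_obs(); print(o['tool_pos'],o['tool_rot'],o['grip_width'])
print('jar l',circ(W,(.6103,-.1625),.052,.027,.003))
t=o['tool_pos'];g=t[2]-.164-.0015
m=(abs(W[...,0]-t[0])<.035)&(abs(W[...,1]-t[1])<.035)&(W[...,2]>g-.02)&(W[...,2]<g+.008);Q=W[m]
if len(Q): print('held',g,len(Q),Q.min(0),Q.max(0))
m=(W[...,2]<.030)&(W[...,2]>.015)&(np.hypot(W[...,0]-.4675,W[...,1]+.006)<.042); Q=W[m]
print('xl',len(Q),(Q[:,0].min()+Q[:,0].max())/2,Q.min(0),Q.max(0),Q[:,1].max()-.034)
```

```text
[ 0.60887974 -0.16126527  0.27196417] [-1.79757241e+02 -9.13489132e-02  9.00281542e+01] 0.05659305947658181
jar l (array([ 0.6094, -0.16  ,  0.0545]), 46)
held 0.10646417030649566 46 [ 0.5796334  -0.16393252  0.08740699] [ 0.63021818 -0.1338363   0.11166633]
xl 508 0.46846872971784437 [ 0.43551411 -0.03979688  0.01510037] [0.50142335 0.02936142 0.02982801] -0.004638578388978715
```

View pics/s7.png

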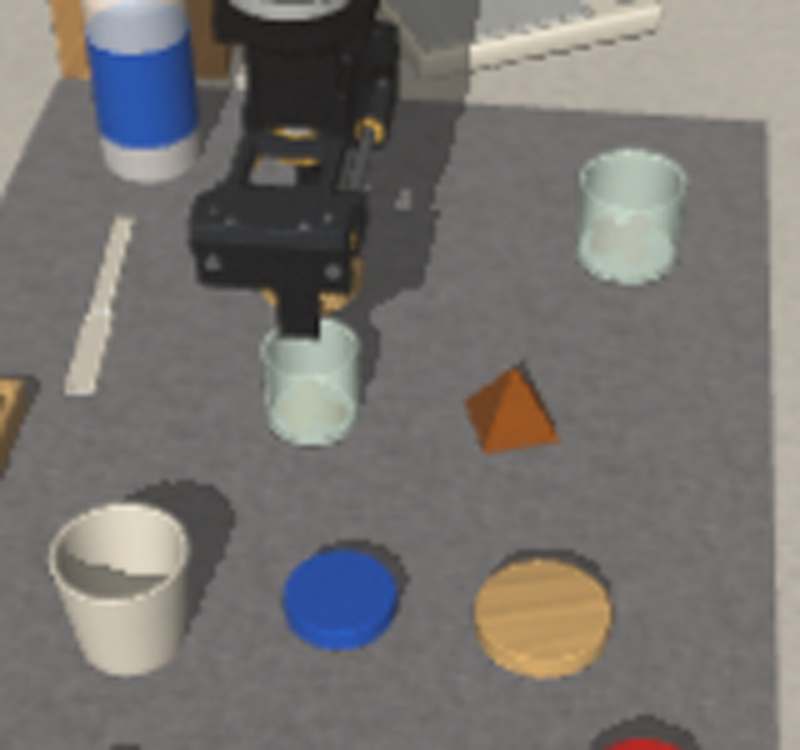

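The held stopper hangs above jar l (crop (310,380)), pile down to xl (crop (543,615)).

Request:
jog_arm(rows=[[1,-0.0006,0.0014,0.008,0,0,0],[1,0,0,0.008,0,0,0],[1,0,0,0.007,0,0,0],[1,0,0,0.006,0,0,0],[1,0,0,0.005,0,0,0],[1,0,0,0.005,0,0,0],[1,0,0,0.005,0,0,0],[1,0,0,0.002,0,0,0],[1,0,0,0,0,0,0],[1,0,0,0,0,0,0]])

```text
time_s: 18.47
tool_pos: [0.6114, -0.1632, 0.228]
tool_rot: [180.0, 0.0, 90.0]
force: [0.4, -0.4, 0.6]
grip_width: 0.0565
```

Request:
jog_arm(rows=[[1,0.001,-0.001,0.001,0,0,0],[1,0,0,0.0015,0,0,0],[1,0,0,0.001,0,0,0],[1,0,0,0,0,0,0],[1,0,0,0,0,0,0]])

```text
time_s: 18.88
tool_pos: [0.6104, -0.1622, 0.2246]
tool_rot: [180.0, 0.0, 90.0]
force: [-0.9, -1.0, -0.0]
grip_width: 0.0564
```

Home height reached; release, lift and go back to xl at (.468,-.005).

Request:
jog_arm(rows=[[1,0,0,0.0005,0,0,0],[0.4,0,0,0,0,0,0],[0.2,0,0,0,0,0,0],[0,0,0,0,0,0,0],[0,0,0,0,0,0,0],[0,0,0,0,0,0,0],[0,0,0,-0.01,0,0,0],[0,0,0,-0.02,0,0,0],[0,0,0,-0.025,0,0,0]])

```text
time_s: 19.63
tool_pos: [0.6097, -0.1618, 0.2784]
tool_rot: [-179.8, -0.0, 90.0]
force: [0.7, -0.4, 0.1]
grip_width: 0.0857
```

Request:
jog_arm(rows=[[0,0.017,-0.0155,0,0,0,0],[0,0.0175,-0.0158,0,0,0,0],[0,0.0175,-0.0158,0,0,0,0],[0,0.0175,-0.0158,0,0,0,0],[0,0.0175,-0.0158,0,0,0,0],[0,0.0175,-0.0158,0,0,0,0],[0,0.0175,-0.0158,0,0,0,0],[0,0.0175,-0.0158,0,0,0,0],[0,0.0175,-0.0158,0,0,0,0],[0,0,0,0,0,0,0],[0,0,0,0,0,0,0]])

```text
time_s: 20.55
tool_pos: [0.4682, -0.0044, 0.2797]
tool_rot: [179.9, -0.1, 90.1]
force: [-0.0, -0.3, 0.9]
grip_width: 0.0868
```

Run:
```python
from h import *
im,W=look('s8',(240,100,400,250),5)
o=status.get_obs(); print(o['tool_pos'],o['tool_rot'],o['grip_width'])
print('l want .066',disc(W,(.6103,-.162),.066,.0285)); print('xl jar',circ(W,(.4396,-.336),.057,.0325))
m=(W[...,2]<.030)&(W[...,2]>.015)&(np.hypot(W[...,0]-.4675,W[...,1]+.006)<.042); Q=W[m]
print('xl',len(Q),(Q[:,0].min()+Q[:,0].max())/2,Q[:,1].max()-.034)
```

```text
[ 0.46884155 -0.00527449  0.27975238] [ 1.79897641e+02 -1.94687287e-02  9.00168421e+01] 0.08673567750176434
l want .066 ('z95', np.float64(0.0661), 'c', array([ 0.6097, -0.16  ]), 'd', 0.058)
xl jar (array([ 0.4159, -0.3361,  0.0423]), 13)
xl 447 0.4684595510374342 -0.00447397412779757
```

View pics/s8.png

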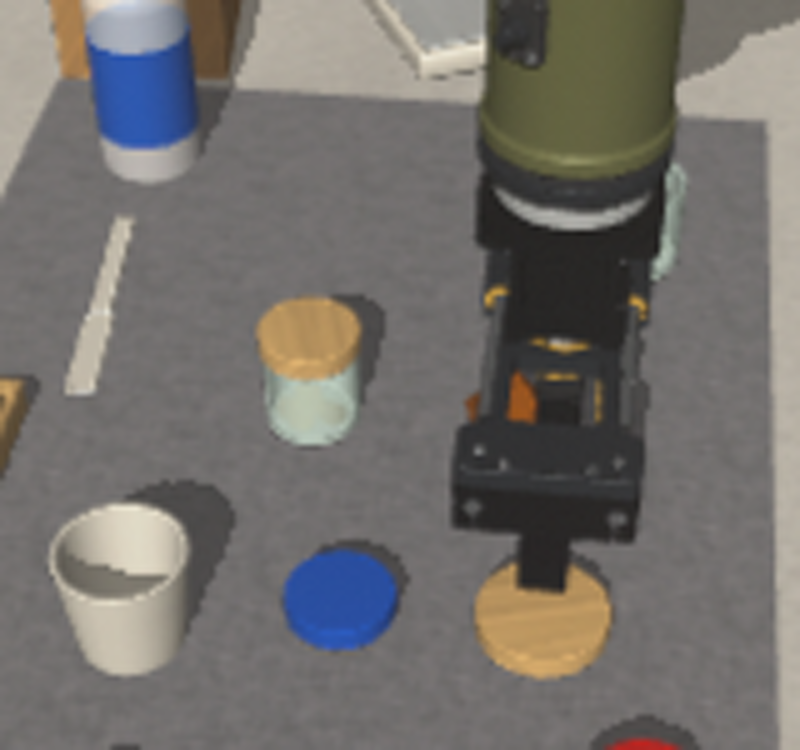

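Jar l is closed (crop (310,340)), disc top at 66 mm as required. Last one, xl (crop (543,620)).

Request:
jog_arm(rows=[[0,0,0,0.02,0,0,0],[0,0,0,0.02,0,0,0],[0,0,0,0.02,0,0,0],[0,0,0,0.015,0,0,0],[0,0,0,0.01,0,0,0],[0,0,0,0.0078,0,0,0],[0,0,0,0,0,0,0],[0.2,0,0,0,0,0,0],[0.3,0,0,0,0,0,0],[1,0,0,0,0,0,0],[1,0,0,0,0,0,0],[1,0,0,0,0,0,0]])

```text
time_s: 21.6
tool_pos: [0.4689, -0.0051, 0.1869]
tool_rot: [179.9, -0.0, 90.0]
force: [-0.5, -0.6, 3.8]
grip_width: 0.0671
```

Request:
jog_arm(rows=[[1,0,0,0,0,0,0],[1,0,0,0,0,0,0]])

```text
time_s: 21.77
tool_pos: [0.469, -0.0051, 0.1869]
tool_rot: [179.9, -0.0, 90.0]
force: [-0.4, -0.6, 6.3]
grip_width: 0.0673
```

Request:
jog_arm(rows=[[1,0,0,-0.005,0,0,0],[1,0,0,-0.012,0,0,0],[1,0,0,-0.02,0,0,0],[1,0,0,-0.025,0,0,0],[1,0,0,-0.025,0,0,0],[1,0,0,-0.006,0,0,0],[1,-0.0276,-0.0024,0,0,0,0],[1,-0.0276,-0.0024,0,0,0,0],[1,-0.0276,-0.0024,0,0,0,0],[1,-0.0276,-0.0024,0,0,0,0],[1,-0.0276,-0.0024,0,0,0,0],[1,-0.0276,-0.0024,0,0,0,0]])

```text
time_s: 22.77
tool_pos: [0.4533, -0.1717, 0.2786]
tool_rot: [-180.0, -0.0, 90.0]
force: [-0.1, -0.5, -0.8]
grip_width: 0.0673
```

Request:
jog_arm(rows=[[1,-0.0276,-0.0024,0,0,0,0],[1,-0.0276,-0.0024,0,0,0,0],[1,-0.0276,-0.0024,0,0,0,0],[1,-0.0276,-0.0024,0,0,0,0],[1,-0.0276,-0.0024,0,0,0,0],[1,-0.0276,-0.0024,0,0,0,0],[1,0,0,0,0,0,0],[1,0,0,0,0,0,0]])

```text
time_s: 23.43
tool_pos: [0.4385, -0.3376, 0.2784]
tool_rot: [-179.9, 0.0, 89.8]
force: [0.1, 0.6, 0.1]
grip_width: 0.0678
```

Run:
```python
from h import *
im,W=look('s9',(310,80,430,200),6)
o=status.get_obs(); print(o['tool_pos'],o['tool_rot'],o['grip_width'],o['qpos'])
print('jar xl',circ(W,(.4398,-.336),.057,.0325,.003),circ(W,(.4398,-.336),.057,.0325,.006))
```

```text
[ 0.43916753 -0.33618243  0.27828112] [-1.79910149e+02 -5.55839013e-02  8.99120155e+01] 0.06760413355136188 [ -5.07913238  15.60143391  45.64740491 107.07642208 -12.4996055
  62.55092845 135.26021213]
jar xl (array([ 0.4403, -0.3357,  0.0676]), 49) (array([ 0.441 , -0.3346,  0.0683]), 75)
```

View pics/s9.png

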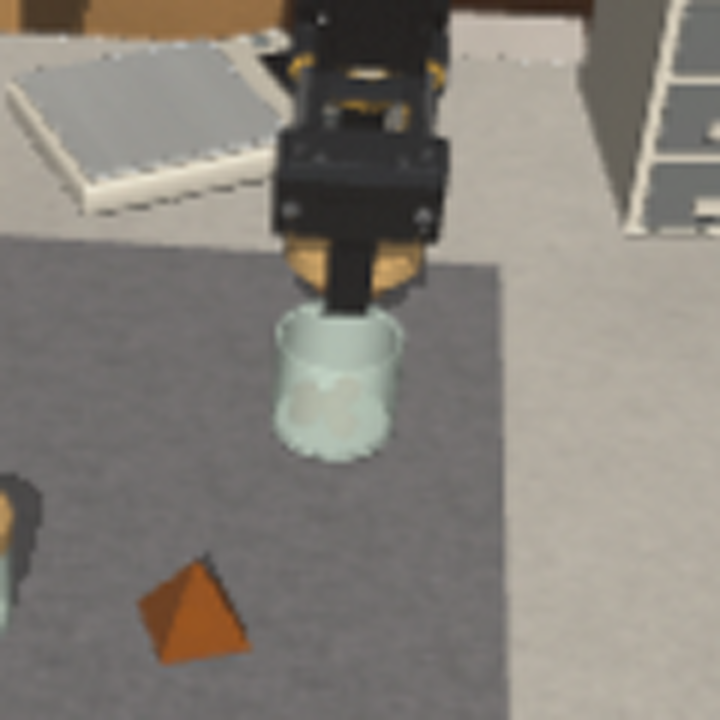

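Stopper xl hangs in line above jar xl (crop (340,330)). Lowering.

Request:
jog_arm(rows=[[1,0,0,0.008,0,0,0],[1,0,0,0.008,0,0,0],[1,0,0,0.008,0,0,0],[1,0,0,0.006,0,0,0],[1,0,0,0.005,0,0,0],[1,0,0,0.005,0,0,0],[1,0,0,0.004,0,0,0],[1,0,0,0.002,0,0,0],[1,0,0,0,0,0,0],[1,0,0,0,0,0,0]])

```text
time_s: 24.32
tool_pos: [0.4397, -0.3363, 0.2332]
tool_rot: [180.0, -0.0, 90.0]
force: [1.2, 0.0, -1.0]
grip_width: 0.0675
```

Request:
jog_arm(rows=[[1,0,0,0.001,0,0,0],[1,0,0,0.001,0,0,0],[1,0,0,0.0005,0,0,0],[1,0,0,0,0,0,0],[1,0,0,0,0,0,0]])

```text
time_s: 24.73
tool_pos: [0.4399, -0.3365, 0.2311]
tool_rot: [179.9, 0.0, 90.0]
force: [0.8, -1.1, 1.7]
grip_width: 0.0677
```

Request:
jog_arm(rows=[[0.4,0,0,0,0,0,0],[0.2,0,0,0,0,0,0],[0,0,0,0,0,0,0],[0,0,0,0,0,0,0],[0,0,0,0,0,0,0],[0,0,0,-0.01,0,0,0],[0,0,0,-0.02,0,0,0],[0,0,0,-0.03,0,0,0],[0,0,0,-0.03,0,0,0],[0,0,0,-0.03,0,0,0],[0,0,0,-0.02,0,0,0],[0,0,0,0,0,0,0]])

```text
time_s: 25.73
tool_pos: [0.4403, -0.3377, 0.376]
tool_rot: [179.6, 0.2, 90.0]
force: [0.5, -0.2, -0.2]
grip_width: 0.087
```

Request:
jog_arm(rows=[[0,0.025,0.002,-0.01,0,0,0],[0,0.025,0.002,0,0,0,0],[0,0.025,0.002,0,0,0,0],[0,0.025,0.002,0,0,0,0],[0,0.025,0.002,0,0,0,0],[0,0.025,0.002,0,0,0,0],[0,0,0,0,0,0,0],[0,0,0,0,0,0,0]])

```text
time_s: 26.4
tool_pos: [0.4517, -0.185, 0.3805]
tool_rot: [-180.0, -0.0, 90.2]
force: [-0.3, -1.0, -0.6]
grip_width: 0.0871
```

Run:
```python
from h import *
o=status.get_obs(); print(o['tool_pos'],o['force'])
J=dict(s=((.6632,.1725),.056,.0165),m=((.4575,.3235),.061,.0225),l=((.6103,-.162),.066,.0285),xl=((.44,-.336),.071,.034))
for n in('side','top'):
    im,W=look('end'+n,(0,0,640,400),1.25,n)
    for k,(c,z,r) in J.items(): print(n,k,z,disc(W,c,z,r))
    print('cup',circ(W,(.6755,.014),.062,.034))
```

```text
[ 0.45165128 -0.18498246  0.38048983] [-0.25990936 -0.97670049 -0.63618346]
side s 0.056 ('z95', np.float64(0.0562), 'c', array([0.6646, 0.1727]), 'd', 0.0352)
side m 0.061 ('z95', np.float64(0.0613), 'c', array([0.4562, 0.3251]), 'd', 0.0459)
side l 0.066 ('z95', np.float64(0.066), 'c', array([ 0.6106, -0.1584]), 'd', 0.0587)
side xl 0.071 ('z95', np.float64(0.071), 'c', array([ 0.438 , -0.3337]), 'd', 0.0703)
cup (array([0.675 , 0.0145, 0.0681]), 116)
top s 0.056 ('z95', np.float64(0.0565), 'c', array([0.6644, 0.17  ]), 'd', 0.0336)
top m 0.061 ('z95', np.float64(0.0613), 'c', array([0.4568, 0.3223]), 'd', 0.0454)
top l 0.066 ('z95', np.float64(0.0667), 'c', array([ 0.6111, -0.1626]), 'd', 0.0577)
top xl 0.071 ('none', 0)
cup (array([0.6762, 0.0113, 0.0687]), 110)
```

View pics/endside.png

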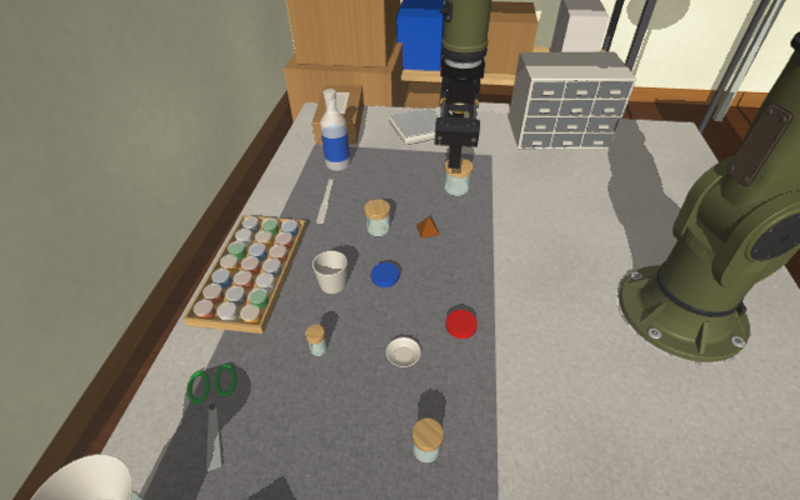

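Run:
```python
from h import *
im,W=look('',0,view=False)
ok=True
for k,c,z,r in(('s',(.6636,.173),.056,.0165),('m',(.4566,.3248),.061,.0225),('l',(.6103,-.160),.066,.0285),('xl',(.4395,-.335),.071,.034)):
    m=(np.hypot(W[...,0]-c[0],W[...,1]-c[1])<r-.003)&(abs(W[...,2]-z)<.01); T=W[m]
    p=np.linalg.lstsq(np.c_[T[:,:2]-c,np.ones(len(T))],T[:,2],rcond=None)[0]; print(k,len(T),p.round(4)); ok&=abs(p[2]-z)<.003 and np.hypot(*p[:2])<.12
print(ok)
if ok: env.sign_off()
```

```text
s 103 [-0.0165 -0.007   0.0556]
m 370 [-0.0017 -0.0033  0.0604]
l 179 [ 0.0107 -0.0263  0.065 ]
xl 124 [-0.0041 -0.0204  0.07  ]
True
the job is handed in; nothing more can be done
```

I took the pile apart from the top and closed all four jars, each with its own stopper, then handed the job in at about 26.5 s of the 112 s allowed.

| Stopper | Disc top, measured (mm) | Disc top when home (mm) | Slope (rad) |
|---|---|---|---|
| s | 55.6 | 56 | 0.02 |
| m | 60.4 | 61 | 0.00 |
| l | 65.0 | 66 | 0.03 |
| xl | 70.0 | 71 | 0.02 |

- **Fit:** the last side-camera check puts every disc within 1 mm of fully home and well under the 0.12 rad tilt limit. In both cameras the disc centres lie within about 4 mm of the jar centres I measured at the start. I never measured that offset directly, because each closed disc hides its rim.
- **Bystanders:** the mixing cup measured where it started to within about 1 mm. The pyramid stands in the last side picture, but I did not measure it again. Nothing toppled, and the wrist forces I read stayed under 7 N.
- **Disagreements:** the two cameras differ by about 2–4 mm in y. I leaned on the side camera because it agreed with the known gripper position.
- **Failed check:** the top camera got no reading on xl at the end, so xl rests on the side camera alone, with a finger covering part of the disc in that view.

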